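Kit the parts for the next engraved tray

TASK

Kit the parts for the next brass tray: first pick up the steel cup, pour all its copper beads into the blue bowl (any bead that misses must be put in too) and stand the empty cup upright on the cork mat, fully on it. Then put every brass foot that stands on the bench upright into the wooden block, one to a pocket, down to the pocket's floor, and last swing the keeper bar over the pockets as far as its stop. Leave the hammer and the graver where they are.

Things in the scene. Friction and masses are not known exactly. Their poses are not given: they have to be found in the camera images.
- cup: flared steel cup, 50 mm tall, outside 38 mm across the foot and 63 mm at the rim, wall 3 mm leaning out 14 degrees, about 150 g; origin at the centre of its underside, z up through the mouth. Two flat grip pads 24 mm wide on its +y and -y sides, outer faces parallel, 64 mm apart, 16 to 50 mm above the underside: grip it across these. The beads in it roll out when it is tipped 80 to 95 degrees
- bowl_in (a point): centre of the inner floor (80 mm across) of the blue ceramic bowl, 6 mm above the bench; the bowl is fixed to the bench, 156 mm across the rim (inside 146 mm), 45 mm tall
- mat: round cork mat, 120 mm across, 4 mm thick, fixed flat on the bench; origin at the centre of its underside
- keeper (a joint): angle of the level steel keeper bar, hinged on the block's pivot, staying where left (little friction): 0 = parked, 100 degrees off the row, to the block's +x side; grows as it swings clockwise seen from above to its stop at 1.75, where it lies along the row over all four pockets. Bar 18 mm wide, 5 mm thick, underside 42 mm above the bench, passing 9 mm over seated feet
- keeper_pivot (a point): on the upright pivot axis of the keeper bar, at the bar's underside 42 mm above the bench, 40 mm from the centre of pocket 1 in line with the row. Its axes are those of the wooden block, which is fixed, 215 mm long (y, from pocket 4 to pocket 1), 45 mm wide (x), 40 mm tall
- keeper_knob (a point): middle of the upright red knob at the free end of the keeper bar: 18 mm diameter, from 47 to 81 mm above the bench, 194 mm from the pivot; moves with the bar (this point is 64 mm above the bench)
- pocket1 (a point): centre of the floor of pocket 1 of 4 (1 next to the pivot), 5 mm above the bench; the pocket is 35 mm square, open at the top of the block 40 mm above the bench, so 35 mm deep; pockets are 40 mm apart; holds one foot
- pocket2 (a point): centre of the floor of pocket 2 of 4 (1 next to the pivot), 5 mm above the bench; the pocket is 35 mm square, open at the top of the block 40 mm above the bench, so 35 mm deep; pockets are 40 mm apart; holds one foot
- pocket3 (a point): centre of the floor of pocket 3 of 4 (1 next to the pivot), 5 mm above the bench; the pocket is 35 mm square, open at the top of the block 40 mm above the bench, so 35 mm deep; pockets are 40 mm apart; holds one foot
- pocket4 (a point): centre of the floor of pocket 4 of 4 (1 next to the pivot), 5 mm above the bench; the pocket is 35 mm square, open at the top of the block 40 mm above the bench, so 35 mm deep; pockets are 40 mm apart; holds one foot
- bead1_center (a point): centre of a round copper bead, 14 mm diameter, 12 g; in the cup at the start (absent in some starts)
- bead2_center (a point): centre of a round copper bead, 14 mm diameter, 12 g; in the cup at the start (absent in some starts)
- bead3_center (a point): centre of a round copper bead, 14 mm diameter, 12 g; in the cup at the start (absent in some starts)
- bead4_center (a point): centre of a round copper bead, 14 mm diameter, 12 g; in the cup at the start (absent in some starts)
- bead5_center (a point): centre of a round copper bead, 14 mm diameter, 12 g; in the cup at the start (absent in some starts)
- bead6_center (a point): centre of a round copper bead, 14 mm diameter, 12 g; in the cup at the start (absent in some starts)
- bead7_center (a point): centre of a round copper bead, 14 mm diameter, 12 g; in the cup at the start (absent in some starts)
- bead8_center (a point): centre of a round copper bead, 14 mm diameter, 12 g; in the cup at the start (absent in some starts)
- foot1: turned brass foot for a tray: upright cylinder 28 mm diameter, 28 mm tall, 90 g, dark disc on its top; origin at the centre of its underside, z up; stands loose on the bench (absent in some starts)
- foot2: turned brass foot for a tray: upright cylinder 28 mm diameter, 28 mm tall, 90 g, dark disc on its top; origin at the centre of its underside, z up; stands loose on the bench (absent in some starts)
- foot3: turned brass foot for a tray: upright cylinder 28 mm diameter, 28 mm tall, 90 g, dark disc on its top; origin at the centre of its underside, z up; stands loose on the bench (absent in some starts)
- foot4: turned brass foot for a tray: upright cylinder 28 mm diameter, 28 mm tall, 90 g, dark disc on its top; origin at the centre of its underside, z up; stands loose on the bench (absent in some starts)
- hammer: chasing hammer lying at the right of the bench, a bystander; origin under its middle
- graver: graver with a handle lying on the far side, a bystander; origin under its middle

How it is judged:
By the outcome, as a careful person would: the job done as asked, in the order asked, and still so for the second after the job is handed in, with the robot touching nothing.
Of bead1, bead2, bead3, bead4, bead5, bead6, bead7, bead8 only 5 to 8 are there at a start; the rules pass over those that are not, and their reading is None.
Of foot1, foot2, foot3, foot4 only 3 to 4 are there at a start; the rules pass over those that are not, and their reading is None.
At some moment in a run one of foot1, foot2, foot3, foot4 may be knocked a few centimetres aside while the robot is not near it.
It also fails if it takes over 200 s, if anything falls off the work surface, if the arm or the gripper's body presses on something with over 40 N, if the wrist force passes 120 N, or if a joint passes its speed limit or range.

ROBOT

A 6-joint arm with a two-finger parallel gripper is mounted at the origin on the work surface. World frame = base frame: x ahead of the robot, y to its left, z up, the work surface at z = 0. Lengths are in m, angles in rad, forces in N, time in s.
With the tool pointing down it reaches from about 0.375 to 0.975 m from the base axis. Payload 3.8 kg.
Tool frame: the origin (TCP) lies midway between the tips of the shut fingers; the grasp point (between the pads) lies 19 mm behind it; z points along the fingers, y is the line along which they close (so a half turn about z gives the same grasp; the last joint's range is limited). The gripper opens to 88 mm and grips with 3 to 60 N. Pads are 18 mm wide; open, the fingers measure 123 mm over their backs; the gripper's body (75 mm by 187 mm) begins 45 mm behind the grasp point.
Start: joints at [-1.147, 0.264, 1.604, -0, 1.274, -0.037], TCP at [0.3, -0.605, 0.239] pointing down, gripper open.
Joint ranges: [-2.63, 2.63], [-0.94, 2.18], [0.31, 2.57], [-1.31, 4.45], [0, 2.66], [-2.55, 2.55]. Speed limits (rad/s): [2.57, 2.57, 3.14, 3.14, 3.14, 3.14].

INTERFACE

Orientations are given as a rotation vector (axis times angle).
In Python, from bench import bot gives the robot as it stands.
- The arm moves only by the tool nudge_tcp, called after "Request:" as a command line: name --argument value ..., lists and objects as JSON in quotes. Schema: {"type":"object","properties":{"plan":{"type":"array","items":{"type":"array","prefixItems":[{"type":"array","items":{"type":"number"},"minItems":3,"maxItems":3},{"type":"array","items":{"type":"number"},"minItems":3,"maxItems":3}],"minItems":2,"maxItems":2},"minItems":1,"maxItems":10},"finger_gap":{"type":"number"},"squeeze":{"type":"number"},"only":{"type":"string"},"quiet":{"type":"boolean"},"lines":{"type":"string"}},"required":["plan"],"additionalProperties":false}. plan is a list of rows, 1 to 10 of them, each written [[dx, dy, dz], [rx, ry, rz]]: dx, dy, dz in m, then a rotation vector rx, ry, rz in rad; each row shifts and turns the commanded pose from where the row before left it, along the tool's axes as they then stand; what a row does not reach is not made up. A row lasts 1/8 s, in which the tool goes at most 0.0625 m and 0.188 rad, less where a joint would pass 70% of its speed; a pose out of reach is approached as far as the arm can. finger_gap is the finger opening in m, set as the call begins (left out keeps the last). The fingers move at their own pace and stop on an object; squeeze is the grip in N (left out, the last holds). Time passes only in rows, so rows that do not move let the fingers close. The tool returns the time, the measured TCP pose, the force, the opening and the grip force at its end. only (a regular expression) keeps the lines of the reply that match it, lines (a string "A,B") keeps lines A to B, and quiet returns only ok. Input that does not fit is refused with a message, and nothing moves.
- bot.get_obs(): the state, without advancing time (a new reading comes with each control period).
- bot.read_camera(name): name is "scene" or "top" or "wrist"; returns the picture (384x512x3 uint8, red, green, blue); there is no depth.
- bot.calibration(name): a dict with "fx", "fy", "cx", "cy" (pixels), "origin" and "rotation" of the camera in the world; the wrist camera has in their place "T_tool_cam" (4x4, takes a point from camera to tool coordinates, whose origin is the TCP and whose axes are the flange's). Camera axes: x right, y up, looking along -z (the intrinsics and any distortion apply to the point x, -y, -z); pixel columns grow to the right and rows downward; lengths in m; the calibration is good to about 2 mm. A picture is of the moment at which its call begins: read the wrist's pose just before it. calibration takes no time and is no camera call.
- bot.close_job(): hands the job in; it is judged then, once.
The state is a dict: "clock": time; "q": joint angles; "joint_velocities": joint speeds; "joint_efforts": joint torques, N m; "ee_pos": TCP position; "tcp_rot": TCP orientation; "contact_force": force on the tool from outside, world axes, zero at the start; "wrist_torque": the same for the moment, N m; "opening": finger opening in m; "grip_force": force on a finger pad.
Only numpy, scipy, OpenCV 4.12 (cv2) and the standard library are available. Lean on these libraries where they do the work, as an engineer would, in place of code of your own. Each camera call takes 0.05 s, during which the arm holds its last target. There are 200 camera calls.

## Working session

There is one attempt and no reset: what is moved stays moved. The work goes in short steps, Python scripts to look and compute and a tool call to move; the robot and the scene stay as the last step left them, time stands still between calls to the robot, and variables do not carry over. Pictures are saved under pics/ and viewed, at most 17 in all, crops included, and the job is handed in when it is done.

```bash
ls; mkdir -p pics
```

Run:
```python
from bench import bot
import cv2
o=bot.get_obs(); print({k:o[k] for k in('clock','q','ee_pos','tcp_rot','opening')})
for n in('scene','top'):
    c=bot.calibration(n); print(n,c)
    cv2.imwrite(f'pics/{n}0.png',bot.read_camera(n)[:,:,::-1])
print(bot.calibration('wrist'))
```

```text
bench.py
pics
{'clock': 0.0, 'q': array([-1.14685360e+00,  2.64738193e-01,  1.60536621e+00,  1.81332492e-05,
        1.27368827e+00, -3.69006996e-02]), 'ee_pos': array([ 0.29988761, -0.60393699,  0.23740229]), 'tcp_rot': array([-3.05645760e+00, -7.17000413e-01,  6.37440579e-04]), 'opening': 0.08841146508887464}
scene {'fx': 415.5020940201527, 'fy': 415.5020940201527, 'cx': 258.5332200045434, 'cy': 196.0535583448279, 'origin': array([ 1.1073749 , -0.70732451,  0.71230888]), 'rotation': array([0.89039106, 0.29015825, 0.59896776])}
top {'fx': 407.3682032974846, 'fy': 407.3682032974846, 'cx': 252.69437514175405, 'cy': 194.4695814095247, 'origin': array([ 0.30500242, -0.05141809,  1.37625385]), 'rotation': array([ 0.17796025, -0.17867742, -1.52156091])}
{'fx': 291.22362526928663, 'fy': 291.22362526928663, 'cx': 249.52844001278038, 'cy': 193.13017083985284, 'T_tool_cam': array([[ 7.86486250e-05,  9.55461041e-01,  2.95117253e-01,
         7.64089442e-02],
       [ 9.99999991e-01, -4.19133712e-05, -1.30802353e-04,
         1.38279470e-03],
       [-1.12607193e-04,  2.95117261e-01, -9.55461035e-01,
        -1.47499193e-01],
       [ 0.00000000e+00,  0.00000000e+00,  0.00000000e+00,
         1.00000000e+00]])}
```
View pics/top0.png

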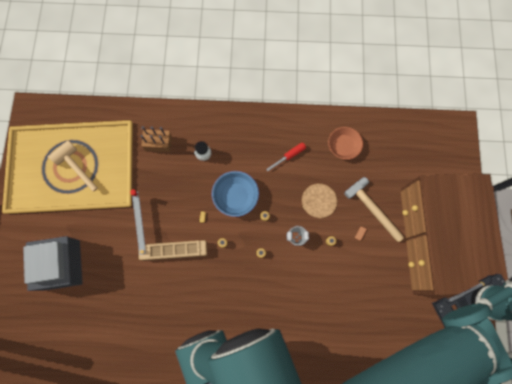

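View pics/scene0.png

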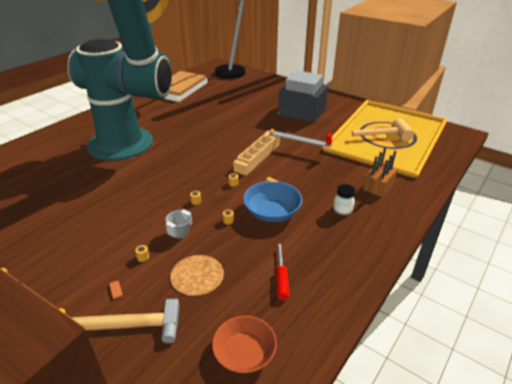

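Top view: cup (297,236), bowl (236,193), mat (319,200), block (172,250) with keeper to its left/up (pivot ~(143,250), knob (134,193)). There are four feet, at (265,216), (222,243), (261,253) and (331,240). A yellow item at (203,217) looks different.

Create h.py:
```python
from bench import bot
import numpy as np, cv2
from scipy.spatial.transform import Rotation as R
def cam(n):
    c=bot.calibration(n)
    if n=='wrist':
        o=bot.get_obs(); T=np.eye(4); T[:3,:3]=R.from_rotvec(o['tcp_rot']).as_matrix(); T[:3,3]=o['ee_pos']
        T=T@c['T_tool_cam']; return c,T[:3,3],T[:3,:3]
    return c,np.array(c['origin']),R.from_rotvec(c['rotation']).as_matrix()
def ray(C,u,v):
    c,o,M=C; return o,M@np.array([(u-c['cx'])/c['fx'],-(v-c['cy'])/c['fy'],-1])
def onz(C,u,v,z):
    o,d=ray(C,u,v); return (o+d*(z-o[2])/d[2])[:2]
def proj(C,p):
    c,o,M=C; q=M.T@(np.asarray(p)-o); return c['cx']+c['fx']*q[0]/-q[2], c['cy']-c['fy']*q[1]/-q[2]
def blobs(im,lo,hi,amin=15):
    m=cv2.inRange(cv2.cvtColor(im,cv2.COLOR_RGB2HSV),lo,hi)
    n,l,s,c=cv2.connectedComponentsWithStats(m)
    return [(c[i].round(1),s[i].tolist()) for i in range(1,n) if s[i][4]>=amin]
def snap(n,f=None,box=None,k=1):
    C=cam(n); im=bot.read_camera(n)
    if f:
        j=im if box is None else im[box[1]:box[3],box[0]:box[2]]
        cv2.imwrite('pics/'+f,cv2.resize(j,None,fx=k,fy=k,interpolation=cv2.INTER_CUBIC)[:,:,::-1])
    return C,im
def tool(dp):  # world vector -> tool axes
    return R.from_rotvec(bot.get_obs()['tcp_rot']).inv().apply(dp).round(4)
```

Run:
```python
from h import *
C,im=snap('top','top1.png',(120,150,380,280),3)
for n,u,v,z in [('cup',297,236,.05),('bowl',236,193,.045),('mat',319.5,200,.004),('f1',265,216,.02),('f2',222,243,.02),('f3',261,253,.02),('f4',331,240,.02),('odd',203,217,.01),('knob',134,193,.064),('blk',172,250,.04)]: print(n,onz(C,u,v,z).round(3))
print('blue',blobs(im,(95,100,60),(120,255,255),50))
print('yel',[b for b in blobs(im,(18,110,60),(32,255,255),8) if b[0][0]>190 and b[0][0]<345])
```

```text
cup [ 0.48  -0.196]
bowl [0.617 0.011]
mat [ 0.614 -0.276]
f1 [ 0.547 -0.09 ]
f2 [0.45 0.05]
f3 [ 0.423 -0.081]
f4 [ 0.476 -0.313]
odd [0.537 0.12 ]
knob [0.598 0.346]
blk [0.419 0.21 ]
blue [(array([235. , 193.4]), [214, 173, 43, 42, 1415])]
yel [(array([202.1, 216.7]), [199, 211, 7, 12, 56]), (array([264.2, 215.6]), [260, 211, 10, 10, 50]), (array([330.2, 240.8]), [326, 237, 10, 9, 50]), (array([222.1, 242.7]), [218, 238, 9, 9, 43]), (array([260.5, 252.9]), [256, 249, 10, 9, 45])]
```

View pics/top1.png

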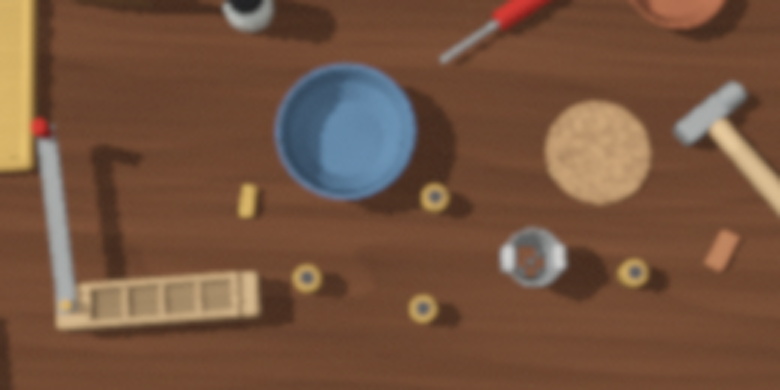

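Run:
```python
from h import *
C=cam('top')
for a,b in [((507,258),(559,256))]:
    p=onz(C,120+a[0]/3,150+a[1]/3,.045);q=onz(C,120+b[0]/3,150+b[1]/3,.045);print(p,q,np.degrees(np.arctan2(*(p-q)[::-1])), (p+q)/2)
o=bot.get_obs(); print(tool(np.array([.48,-.196,.2])-o['ee_pos']), R.from_rotvec(o['tcp_rot']).as_matrix().round(3))
# kinematics guess check
```

```text
[ 0.47981481 -0.17026602] [ 0.48440223 -0.22706533] 94.6174939106384 [ 0.48210852 -0.19866567]
[ 0.3428 -0.2854  0.0382] [[ 0.896  0.445 -0.001]
 [ 0.445 -0.896  0.002]
 [ 0.    -0.002 -1.   ]]
```

Request:
nudge_tcp --plan '[[[0.043, -0.0357, 0.004], [0, 0, 0]], [[0.043, -0.0357, 0.005], [0, 0, 0]], [[0.043, -0.0357, 0.005], [0, 0, 0]], [[0.043, -0.0357, 0.005], [0, 0, 0]], [[0.043, -0.0357, 0.005], [0, 0, 0]], [[0.043, -0.0357, 0.005], [0, 0, 0]], [[0.043, -0.0357, 0.005], [0, 0, 0]], [[0.043, -0.0357, 0.004], [0, 0, 0]], [[0, 0, 0], [0, 0, 0.18]], [[0, 0, 0], [0, 0, 0.18]]]' --finger_gap 0.088

```text
clock: 1.4
ee_pos: [0.4814, -0.1945, 0.2003]
tcp_rot: [-3.138, -0.153, 0.001]
contact_force: [0.0, 0.4, 0.8]
opening: 0.088
grip_force: 0.0
```

Request:
nudge_tcp --plan '[[[0, 0, 0], [0, 0, 0]], [[0, 0, 0], [0, 0, 0]]]'

```text
clock: 1.65
ee_pos: [0.4811, -0.1959, 0.2006]
tcp_rot: [-3.137, -0.162, 0.0]
contact_force: [0.0, 0.3, -0.2]
opening: 0.0878
grip_force: 0.0
```

Run:
```python
from h import *
C,im=snap('wrist','w1.png'); o=bot.get_obs(); print(o['q'],o['ee_pos'],R.from_rotvec(o['tcp_rot']).as_matrix()[:2,0])
print(proj(C,(.48,-.196,.05)))
```

```text
[-4.34791420e-01 -2.96252297e-03  1.97595665e+00  1.89739494e-05
  1.16881941e+00  1.03322144e+00] [ 0.48109223 -0.19597417  0.20060118] [0.99472317 0.10259521]
(np.float64(248.29552370790768), np.float64(180.39273616054487))
```

View pics/w1.png

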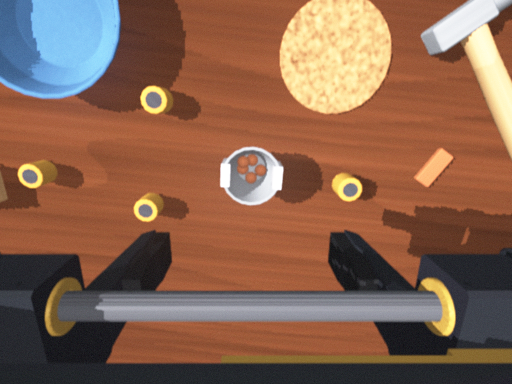

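Wrist view: cup with ~5 beads, pads at (225,176) and (278,177); feet discs at (155,99), (31,176), (146,210), (346,187); mat centre (336,53); bowl at top left.

Run:
```python
from h import *
C=cam('wrist'); im=cv2.imread('pics/w1.png')[:,:,::-1].copy()
p=onz(C,225,176,.05);q=onz(C,278.5,177,.05);m=(p+q)/2;print('pads',p,q,np.linalg.norm(p-q),m)
o=bot.get_obs();M=R.from_rotvec(o['tcp_rot']).as_matrix();d=(p-q)/np.linalg.norm(p-q);print('y axis angle err (tool rz)',np.degrees(np.arctan2(d[1],d[0])),np.degrees(np.arctan2(-M[1,1],-M[0,1])))
print('tool move',tool(np.array([*m,.2])-o['ee_pos']))
for u,v in[(155,99),(31,176),(146,210),(346,187)]: print('foot',onz(C,u,v,.028).round(4))
a=onz(C,281,55,.004);b=onz(C,391.5,55,.004);t=onz(C,336,113,.004);u=onz(C,338,-6,.004);print('mat',a,b,(a+b)/2,t)
```

```text
pads [ 0.48222706 -0.17122779] [ 0.48693114 -0.22736519] 0.05633414567745314 [ 0.4845791  -0.19929649]
y axis angle err (tool rz) 94.78996695488561 95.88863292532807
tool move [0.0031 0.0037 0.0006]
foot [ 0.5517 -0.0906]
foot [0.4542 0.0481]
foot [ 0.4263 -0.081 ]
foot [ 0.478  -0.3085]
mat [ 0.61056583 -0.21805686] [ 0.62280583 -0.33661601] [ 0.61668583 -0.27733643] [ 0.55717372 -0.288525  ]
```

Request:
nudge_tcp --plan '[[[0.003, 0.0038, 0.03], [0, 0, 0.02]], [[0, 0, 0.03], [0, 0, 0]], [[0, 0, 0.03], [0, 0, 0]], [[0, 0, 0.03], [0, 0, 0]], [[0, 0, 0.03], [0, 0, 0]], [[0, 0, 0.0305], [0, 0, 0]], [[0, 0, 0], [0, 0, 0]], [[0, 0, 0], [0, 0, 0]]]' --finger_gap 0.088

```text
clock: 2.7
ee_pos: [0.4852, -0.1998, 0.0211]
tcp_rot: [3.139, 0.127, 0.001]
contact_force: [0.7, -0.4, 0.5]
opening: 0.0879
grip_force: 0.0
```

Run:
```python
from h import *
print(bot.get_obs()['q'],bot.get_obs()['ee_pos'])
```

```text
[-4.38061390e-01  2.22857458e-01  2.10482482e+00  2.54303079e-05
  8.12901212e-01  1.05158884e+00] [ 0.48522941 -0.19978519  0.02105916]
```

Request:
nudge_tcp --plan '[[[0, 0, 0], [0, 0, 0]], [[0, 0, 0], [0, 0, 0]], [[0, 0, 0], [0, 0, 0]], [[0, 0, 0], [0, 0, 0]], [[0, 0, 0], [0, 0, 0]], [[0, 0, 0], [0, 0, 0]]]' --finger_gap 0.05 --squeeze 30

```text
clock: 3.45
ee_pos: [0.4852, -0.1994, 0.0212]
tcp_rot: [3.139, 0.127, 0.002]
contact_force: [-1.2, 1.6, 6.3]
opening: 0.0639
grip_force: 30.0
```

Request:
nudge_tcp --plan '[[[0, 0, -0.03], [0, 0, 0]], [[0, 0, -0.05], [0, 0, 0]], [[0, 0, -0.05], [0, 0, 0]], [[0, 0, -0.05], [0, 0, 0]], [[0.031, -0.0477, 0], [0, 0, 0]], [[0.031, -0.0477, 0], [0, 0, 0]], [[0.031, -0.0477, 0], [0, 0, 0]], [[0.031, -0.0477, 0], [0, 0, 0]], [[0.031, -0.0477, 0], [0, 0, 0]], [[0, 0, 0], [0, 0, -0.15]]]'

```text
clock: 4.7
ee_pos: [0.6209, 0.0547, 0.1992]
tcp_rot: [-3.118, -0.374, 0.0]
contact_force: [0.4, -0.8, -1.6]
opening: 0.0638
grip_force: 30.0
```

Request:
nudge_tcp --plan '[[[0, 0, 0], [0, 0, -0.18]], [[0, 0, 0], [0, 0, -0.18]], [[0, 0, 0], [0, 0, -0.18]], [[0, 0, 0], [0, 0, -0.18]], [[0, 0, 0], [0, 0, -0.18]], [[0, 0, 0], [0, 0, -0.18]], [[0, 0, 0], [0, 0, -0.18]], [[0, 0, 0], [0, 0, -0.08]], [[0, 0, 0], [0, 0.15, 0]], [[0, 0, 0], [0, 0.15, 0]]]'

```text
clock: 5.95
ee_pos: [0.6198, 0.0517, 0.2001]
tcp_rot: [-2.056, -2.06, -0.316]
contact_force: [-0.1, 0.4, -2.5]
opening: 0.0636
grip_force: 30.0
```

Run:
```python
from h import *
o=bot.get_obs();print(o['q'],o['ee_pos']);print(R.from_rotvec(o['tcp_rot']).as_matrix().round(3))
C=cam('top');print(blobs(bot.read_camera('top'),(95,100,60),(120,255,255),50))
```

```text
[-0.12082107  0.20293763  1.78081221  0.32294708  1.21325565 -0.24513074] [0.61975674 0.05174056 0.2001269 ]
[[-0.002  1.     0.   ]
 [ 0.954  0.002  0.299]
 [ 0.299  0.001 -0.954]]
[(array([247.5, 186.5]), [236, 176, 21, 20, 224])]
```

Request:
nudge_tcp --plan '[[[-0.0065, 0, 0.0373], [0, 0, 0]], [[-0.0065, 0, 0.0373], [0, 0, 0]], [[0, 0, 0], [0, 0.15, 0]], [[0, 0, 0], [0, 0.15, 0]], [[0, 0, 0], [0, 0.15, 0]], [[0, 0, 0], [0, 0.15, 0]], [[0, 0, 0], [0, 0.12, 0]], [[0, 0, 0], [0, 0.12, 0]], [[0, 0, 0], [0, 0.1, 0]], [[0, 0, 0], [0, 0.1, 0]]]'

```text
clock: 7.25
ee_pos: [0.6194, 0.0606, 0.1237]
tcp_rot: [-1.377, -1.376, -1.088]
contact_force: [0.3, 0.2, -2.7]
opening: 0.0638
grip_force: 30.0
```

Request:
nudge_tcp --plan '[[[0, 0, 0], [0, 0.08, 0]], [[0, 0, 0], [0, 0.06, 0]], [[0, 0, 0], [0, 0.06, 0]], [[0, 0, 0], [0, 0.05, 0]], [[0, 0, 0], [0, 0.05, 0]], [[0, 0, 0], [0, 0.04, 0]], [[0, 0, 0], [0, 0.03, 0]], [[0, 0, 0], [0, 0, 0]], [[0, 0, 0], [0, 0, 0]], [[0, 0, 0], [0, 0, 0]]]'

```text
clock: 8.5
ee_pos: [0.6201, 0.0604, 0.1256]
tcp_rot: [-1.106, -1.107, -1.272]
contact_force: [0.5, -0.6, -1.0]
opening: 0.0637
grip_force: 30.0
```

Run:
```python
from h import *
o=bot.get_obs();print(o['q'],o['ee_pos']);print(R.from_rotvec(o['tcp_rot']).as_matrix().round(3))
snap('scene','s2.png',(130,90,330,240),4)
```

```text
[-0.45618566  0.89648418  1.72820075  1.23419391  1.913263   -1.08136613] [0.62007617 0.0604487  0.12557728]
[[-0.001  1.    -0.   ]
 [-0.138 -0.     0.99 ]
 [ 0.99   0.001  0.138]]
```

View pics/s2.png

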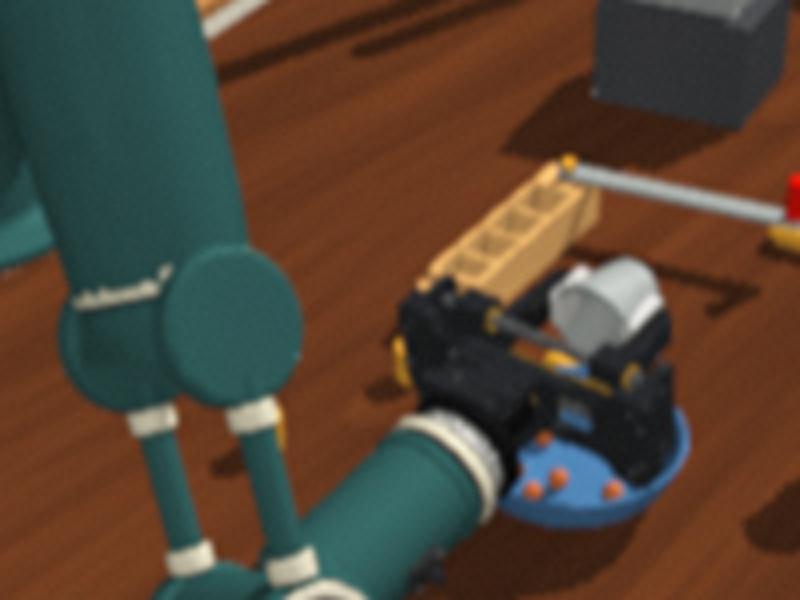

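Tipped 98°; beads visible lie in the bowl (≈(530,440)–(615,490) in the crop), cup appears empty. Tilting back and checking.

Request:
nudge_tcp --plan '[[[-0.03, 0, 0], [0, -0.16, 0]], [[0, 0, 0], [0, -0.18, 0]], [[0, 0, 0], [0, -0.18, 0]], [[0, 0, 0], [0, -0.18, 0]], [[0, 0, 0], [0, -0.18, 0]], [[0, 0, 0], [0, -0.18, 0]], [[0, 0, 0], [0, -0.18, 0]], [[0, 0, 0], [0, -0.18, 0]], [[0, 0, 0], [0, -0.18, 0]], [[0, 0, 0], [0, -0.109, 0]]]' --quiet true

```text
ok
```

Request:
nudge_tcp --plan '[[[-0.0625, 0, 0], [0, 0, 0]], [[-0.0625, 0, 0], [0, 0, 0]], [[-0.0625, 0, 0], [0, 0, 0]], [[-0.0625, 0, 0], [0, 0, 0]], [[-0.0625, 0, 0], [0, 0, 0]], [[-0.02, 0, 0], [0, 0, 0]], [[0, 0, 0], [0, 0, 0]], [[0, 0, 0], [0, 0, 0]]]'

```text
clock: 10.8
ee_pos: [0.6195, -0.2659, 0.0948]
tcp_rot: [-2.219, -2.221, -0.002]
contact_force: [0.1, 0.7, -1.4]
opening: 0.0636
grip_force: 30.0
```

Run:
```python
from h import *
o=bot.get_obs();print(o['q'],o['ee_pos']);print(R.from_rotvec(o['tcp_rot']).as_matrix().round(3))
snap('top','t3.png',(190,150,350,270),5)
C,im=snap('wrist','w3.png')
```

```text
[-0.44329592  0.37915074  1.73181423  0.00204095  1.03254414 -0.44507803] [ 0.61953707 -0.26594001  0.09477819]
[[-0.001  1.    -0.001]
 [ 1.     0.001  0.002]
 [ 0.002 -0.001 -1.   ]]
```

View pics/t3.png

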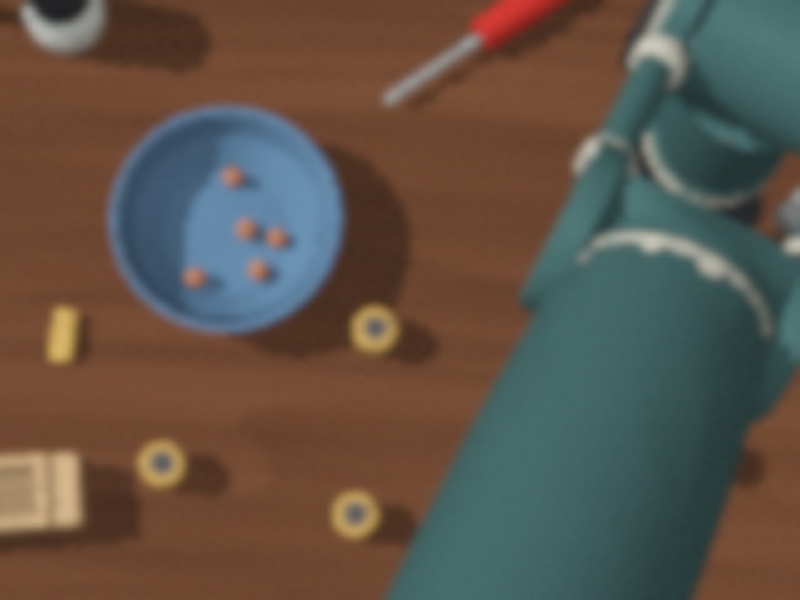

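View pics/w3.png

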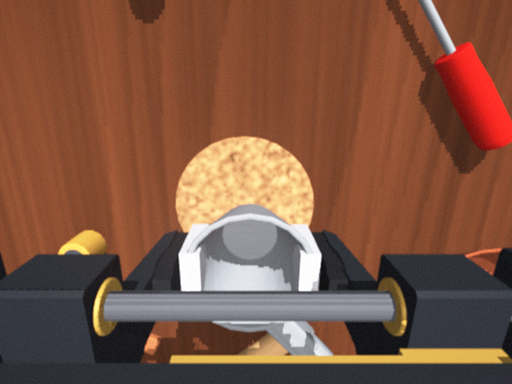

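Five beads all in the bowl, cup empty. Mat centre appears at about column 245, as expected; placing the cup.

Request:
nudge_tcp --plan '[[[-0.01, -0.002, 0.02], [0, 0, 0]], [[0, 0, 0.03], [0, 0, 0]], [[0, 0, 0.012], [0, 0, 0]], [[0, 0, 0.007], [0, 0, 0]], [[0, 0, 0], [0, 0, 0]]]'

```text
clock: 11.52
ee_pos: [0.6182, -0.2777, 0.0263]
tcp_rot: [-2.221, -2.222, -0.001]
contact_force: [0.1, -0.0, -0.9]
opening: 0.064
grip_force: 30.0
```

Request:
nudge_tcp --plan '[[[0, 0, 0], [0, 0, 0]], [[0, 0, 0], [0, 0, 0]], [[0, 0, 0], [0, 0, 0]]]' --finger_gap 0.084

```text
clock: 11.9
ee_pos: [0.6183, -0.2779, 0.0266]
tcp_rot: [2.221, 2.221, 0.002]
contact_force: [0.7, -0.2, 0.8]
opening: 0.084
grip_force: 0.0
```

Request:
nudge_tcp --plan '[[[0, 0, -0.03], [0, 0, 0]], [[0, 0, -0.05], [0, 0, 0]], [[0, 0, -0.05], [0, 0, 0]], [[0, 0, -0.05], [0, 0, 0]], [[0, 0, 0], [0, 0, 0]]]'

```text
clock: 12.52
ee_pos: [0.6212, -0.2795, 0.213]
tcp_rot: [2.214, 2.214, 0.007]
contact_force: [0.2, 0.0, 0.4]
opening: 0.0839
grip_force: 0.0
```

Run:
```python
from h import *
o=bot.get_obs();print(o['q'],o['ee_pos']);print(R.from_rotvec(o['tcp_rot']).as_matrix().round(3))
C,im=snap('wrist','w4.png')
```

```text
[-4.59891772e-01  2.84168691e-01  1.62638254e+00  9.92667527e-04
  1.21992704e+00 -4.60195552e-01] [ 0.62116241 -0.27952939  0.2130039 ]
[[ 0.     1.     0.01 ]
 [ 1.    -0.    -0.004]
 [-0.004  0.01  -1.   ]]
```

View pics/w4.png

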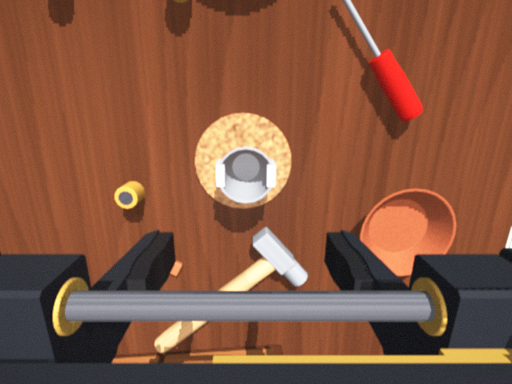

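Cup stands upright at the mat's centre region (cup 246,175; mat 243,160). Foot at (126,198). Measure it and the foot positions.

Run:
```python
from h import *
C=cam('wrist'); im=cv2.imread('pics/w4.png')[:,:,::-1]
f=onz(C,126,198,.028);print('foot',f,'mat',onz(C,243.5,160,.004),'cupfoot',onz(C,245,163,.003))
o=bot.get_obs();print(tool(np.array([*f,.018])-o['ee_pos']))
C=cam('top'); im=bot.read_camera('top')
print([(b[0],b[1][4],onz(C,*b[0],.024).round(3)) for b in blobs(im,(18,110,60),(32,255,255),8) if 190<b[0][0]<345])
```

```text
foot [ 0.47463749 -0.3113612 ] mat [ 0.61388698 -0.27046318] cupfoot [ 0.61569774 -0.27439558]
[-0.0323 -0.1459  0.1908]
[(array([202.1, 216.8]), 55, array([0.535, 0.121])), (array([264. , 215.5]), 51, array([ 0.548, -0.087])), (array([222. , 242.6]), 43, array([0.451, 0.049])), (array([260.6, 252.9]), 42, array([ 0.423, -0.08 ]))]
```

Request:
nudge_tcp --plan '[[[-0.0105, -0.048, 0.033], [0, 0, 0]], [[-0.0105, -0.048, 0.033], [0, 0, 0]], [[-0.01, -0.049, 0.033], [0, 0, 0]], [[0, 0, 0], [0, 0, 0]], [[0, 0, 0], [0, 0, 0]]]' --finger_gap 0.06

```text
clock: 13.25
ee_pos: [0.4725, -0.3085, 0.1058]
tcp_rot: [-2.221, -2.219, -0.001]
contact_force: [-0.3, -1.0, -0.6]
opening: 0.0599
grip_force: 0.0
```

Run:
```python
from h import *
C,im=snap('wrist','w5.png'); o=bot.get_obs(); print(o['ee_pos'],o['tcp_rot'])
p=proj(C,(.475,-.31,.028)); print(p)
for b in blobs(im,(18,110,60),(32,255,255),60): print(b, onz(C,*b[0],.02))
x,y=map(int,p); j=im[y-40:y+40,x-40:x+40]; g=cv2.cvtColor(j,cv2.COLOR_RGB2HSV)
cv2.imwrite('pics/w5c.png',cv2.resize(im[50:350,100:400],None,fx=2,fy=2)[:,:,::-1])
```

```text
[ 0.47385842 -0.30903092  0.10708303] [2.22143758e+00 2.22143339e+00 1.79117544e-03]
(np.float64(251.93158444284617), np.float64(201.5967465994086))
(array([253.2, 199.1]), [237, 182, 33, 39, 692]) [ 0.47612141 -0.3104838 ]
(array([111. , 306.9]), [100, 277, 29, 59, 745]) [ 0.34090447 -0.41860663]
(array([388.4, 306.8]), [371, 277, 29, 60, 775]) [ 0.60507018 -0.41834105]
(array([357. , 356.9]), [162, 348, 345, 15, 3460]) [ 0.5816802  -0.47858301]
```

View pics/w5c.png

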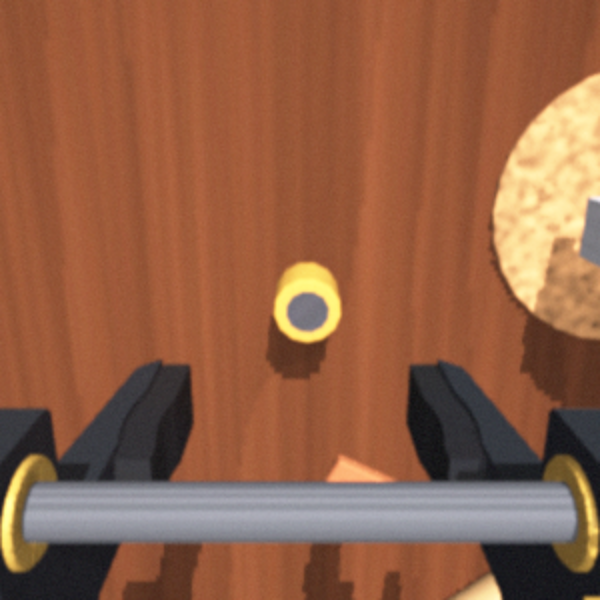

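Foot disc at crop (307,311), i.e. pixel (253.5,205.5) → about (0.476,-0.313); fingers straddle it.

Add to h.py:
```python
def foot(C,im,guess,w=30):
    x,y=map(int,proj(C,(*guess,.028))); g=cv2.cvtColor(im,cv2.COLOR_RGB2HSV)
    x0,y0=max(x-w,0),max(y-w,0); h=g[y0:y+w,x0:x+w]
    m=cv2.inRange(h,(18,110,60),(32,255,255)); cs,_=cv2.findContours(m,cv2.RETR_CCOMP,cv2.CHAIN_APPROX_NONE)
    cs,hi=cv2.findContours(m,cv2.RETR_CCOMP,cv2.CHAIN_APPROX_NONE)
    ho=[c for c,k in zip(cs,hi[0]) if k[3]>=0 and cv2.contourArea(c)>15]
    if not ho: return None
    c=max(ho,key=cv2.contourArea); (u,v),(a,b),_=cv2.fitEllipse(c); u+=x0; v+=y0
    return (round(u,1),round(v,1),round(a,1),round(b,1)),onz(C,u,v,.028).round(4)
```

```text
(no output)
```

Request:
nudge_tcp --plan '[[[-0.004, 0.0024, 0.03], [0, 0, 0]], [[0, 0, 0.03], [0, 0, 0]], [[0, 0, 0.022], [0, 0, 0]], [[0, 0, 0.0065], [0, 0, 0]], [[0, 0, 0], [0, 0, 0]]]' --finger_gap 0.06

```text
clock: 13.92
ee_pos: [0.4766, -0.3129, 0.019]
tcp_rot: [2.22, 2.222, 0.001]
contact_force: [0.2, -0.4, -0.0]
opening: 0.06
grip_force: 0.0
```

Request:
nudge_tcp --plan '[[[0, 0, 0], [0, 0, 0]], [[0, 0, 0], [0, 0, 0]], [[0, 0, 0], [0, 0, 0]], [[0, 0, 0], [0, 0, 0]]]' --finger_gap 0.01 --squeeze 25

```text
clock: 14.42
ee_pos: [0.4755, -0.3129, 0.0191]
tcp_rot: [2.222, 2.221, 0.001]
contact_force: [0.3, 0.2, 2.6]
opening: 0.0268
grip_force: 25.0
```

Run:
```python
from h import *
C=cam('wrist'); im=cv2.imread('pics/w5.png')[:,:,::-1].copy()
o=bot.get_obs();print(o['ee_pos'],o['opening'],tool(np.array([.45,.2,.25])-o['ee_pos']))
```

```text
[ 0.47550839 -0.31292651  0.01905475] 0.026835702709515998 [ 0.513  -0.0254 -0.2307]
```

Request:
nudge_tcp --plan '[[[0, 0, -0.05], [0, 0, 0]], [[0, 0, -0.05], [0, 0, 0]], [[0.058, -0.007, -0.03], [0, 0, 0]], [[0.058, -0.007, -0.03], [0, 0, 0]], [[0.058, -0.007, -0.03], [0, 0, 0]], [[0.058, -0.007, 0], [0, 0, 0]], [[0.058, -0.007, 0], [0, 0, 0]], [[0.058, -0.007, 0], [0, 0, 0]], [[0.058, -0.007, 0], [0, 0, 0]], [[0.058, -0.007, 0], [0, 0, 0]]]' --quiet true

```text
ok
```

Request:
nudge_tcp --plan '[[[0, 0, 0], [0, 0, 0]], [[0, 0, 0], [0, 0, 0]], [[0, 0, 0], [0, 0, 0]]]'

```text
clock: 16.05
ee_pos: [0.4204, 0.1415, 0.2044]
tcp_rot: [-2.223, -2.219, -0.0]
contact_force: [-0.9, 0.0, -0.7]
opening: 0.0267
grip_force: 25.0
```

Run:
```python
from h import *
C,im=snap('wrist','w6.png'); o=bot.get_obs(); print(o['ee_pos'],o['tcp_rot'],o['q'])
for g in [(.5517,-.09),(.4542,.048),(.4263,-.081)]: print(proj(C,(*g,.028)),foot(C,im,g))
```

```text
[0.42047112 0.14133955 0.20445802] [-2.22361591e+00 -2.21833101e+00 -3.76044901e-04] [ 2.67585670e-01 -1.60660335e-01  2.11366434e+00  7.45575696e-04
  1.18870637e+00  2.69687175e-01]
(np.float64(345.06222131214224), np.float64(336.87169447260806)) None
(np.float64(276.58363696371475), np.float64(246.2777498057341)) None
(np.float64(253.70886414218796), np.float64(331.6133603109163)) ((253.9, 332.4, 11.2, 13.7), array([ 0.4265, -0.0823]))
```

View pics/w6.png

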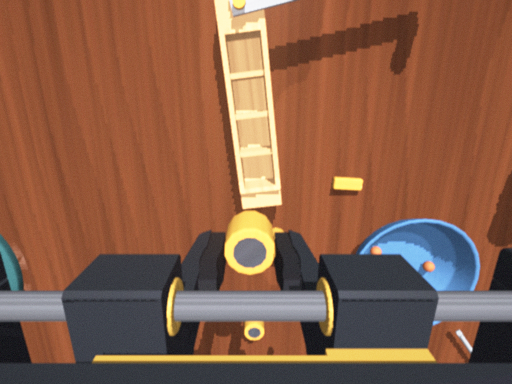

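Wrist view: block with pocket cross walls at rows ≈27, 74, 114, 152, 186 (cols 225–280), pivot at (238,3); held foot at (250,250).

Run:
```python
from h import *
im=cv2.imread('pics/w6.png'); h=cv2.cvtColor(im,cv2.COLOR_BGR2HSV)
C=cam('wrist')
for p in [(228,100),(231,140),(248,90),(268,100),(256,130),(260,200),(262,205)]: print(p,h[p[1],p[0]],im[p[1],p[0]])
for t in range(170,246,15):
    m=((im[:,:,2]>t)&(im[:,:,0]>60)&(im[:,:,0]*1.0>im[:,:,2]*.4)).astype(np.uint8)*255; m[212:]=0; m[:,:200]=0;m[:,300:]=0
    cs,hi=cv2.findContours(m,cv2.RETR_CCOMP,cv2.CHAIN_APPROX_NONE)
    print(t,[(np.round(r[0],1),np.round(r[1],1),round(r[2])) for c,k in zip(cs,hi[0] if hi is not None else []) if k[3]>=0 and cv2.contourArea(c)>200 for r in[cv2.minAreaRect(c)]])
```

```text
(228, 100) [ 27  62 255] [193 248 255]
(231, 140) [  8 151 108] [ 44  62 108]
(248, 90) [ 17 109 236] [135 191 236]
(268, 100) [ 27  62 255] [193 248 255]
(256, 130) [ 17 104 238] [141 195 238]
(260, 200) [ 26  51 255] [204 248 255]
(262, 205) [ 27  56 255] [199 249 255]
170 [(array([242.4,  35.4]), array([ 8.3, 36.1]), 82)]
185 [(array([242.6,  35.7]), array([ 8.9, 36.3]), 83)]
200 [(array([243.1,  40.3]), array([18.5, 36.9]), 82)]
215 [(array([248.9,  93.6]), array([36.2, 35.6]), 84), (array([244.3,  51. ]), array([40.2, 37.2]), 83)]
230 [(array([249.5,  94.5]), array([37.3, 36.1]), 82), (array([244.,  51.]), array([41.4, 37.8]), 85)]
245 [(array([257.6, 169.9]), array([31.2, 34.1]), 84)]
```

Run:
```python
from h import *
im=cv2.imread('pics/w6.png'); C=cam('wrist')
for t in (210,222,234):
    m=((im[:,:,1]>t)).astype(np.uint8)*255; m[212:]=0; m[:,:200]=0;m[:,300:]=0
    cs,hi=cv2.findContours(m,cv2.RETR_CCOMP,cv2.CHAIN_APPROX_NONE)
    for c,k in zip(cs,hi[0]):
        if k[3]>=0 and cv2.contourArea(c)>200:
            c=cv2.minAreaRect(np.array([onz(C,*p[0],.04) for p in c],np.float32)*1000); print(t,np.round(c[0],1),np.round(c[1],1),round(c[2],1))
```

```text
210 [430.  146.5] [37.6 34.9] 5.8
```

Run:
```python
import cv2
im=cv2.imread('pics/w6.png')[0:215,190:320]; cv2.imwrite('pics/w6b.png',cv2.resize(im,None,fx=2.75*1,fy=2.75,interpolation=cv2.INTER_CUBIC))
```

```text
(no output)
```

View pics/w6b.png

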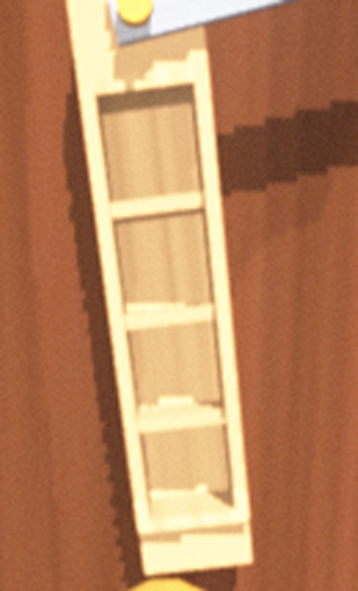

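Run:
```python
from h import *
C=cam('wrist'); P=lambda u,v:onz(C,190+u/2.75,v/2.75,.04)*1000
q=[P(99,97),P(193,86),P(203,193),P(110,205)]; c=np.mean(q,0); print(np.round(q,1),c)
L=np.array([P(99,97),P(124,310),P(148,520)]);Rr=np.array([P(193,86),P(213,305),P(235,510)]);print(L,Rr,(L[1]-L[0]),np.linalg.norm(L-Rr,axis=1))
m=(L+Rr)/2; d=m[0]-m[2]; d/=np.linalg.norm(d); print('dir',d,np.degrees(np.arctan2(-d[0],d[1])))
print('p23 wall', (P(124,316)+P(215,305))/2, 'pivot',P(135,8), 'end',P(141,537),P(251,522))
```

```text
[[398.8 279. ]
 [431.6 282.3]
 [435.5 247.8]
 [401.9 243.9]] [416.93420741 263.23763628]
[[398.78800912 278.95575078]
 [406.30947477 207.1817028 ]
 [414.6629904  124.95872061]] [[431.5959488  282.30892413]
 [439.71743813 208.9137525 ]
 [449.87471384 129.09730647]] [  7.52146565 -71.77404798] [32.97885197 33.45283265 35.45410216]
dir [-0.11049369  0.99387683] 6.343775383188443
p23 wall [423.37005499 206.95764866] pivot [411.71244536 306.00731988] end [411.74449651 117.7279335 ] [456.49429976 124.02407817]
```

Add to h.py:
```python
P1=np.array([.4169,.2632]); DR=np.array([-.1105,.9939])
pk=lambda i:P1-.04*(i-1)*DR
def held(C,im,dz=.009):  # disc of the foot in the fingers, tool x/y offset from TCP
    o=bot.get_obs(); g=cv2.cvtColor(im,cv2.COLOR_RGB2HSV)[215:290,215:290]
    cs,hi=cv2.findContours(cv2.inRange(g,(18,110,60),(32,255,255)),cv2.RETR_CCOMP,cv2.CHAIN_APPROX_NONE)
    ho=[c for c,k in zip(cs,hi[0]) if k[3]>=0 and cv2.contourArea(c)>100]
    if not ho: return None,None
    (u,v),ab,_=cv2.fitEllipse(max(ho,key=cv2.contourArea)); u+=215;v+=215
    p=onz(C,u,v,o['ee_pos'][2]+dz); return (u,v,ab),tool(np.array([*p,o['ee_pos'][2]])-o['ee_pos'])
```

Run:
```python
from h import *
C=cam('wrist'); im=cv2.imread('pics/w6.png')[:,:,::-1].copy(); print(held(C,im))
o=bot.get_obs(); print([(i,pk(i).round(4)) for i in (1,2,3,4)],tool(np.array([*pk(1),.1])-o['ee_pos']))
for g in [(.5517,-.09),(.4542,.048),(.4263,-.081)]: pass
```

```text
((249.47197341918945, 252.38080215454102, (30.946256637573242, 34.162776947021484)), array([-0.0006,  0.0007, -0.    ]))
[(1, array([0.4169, 0.2632])), (2, array([0.4213, 0.2234])), (3, array([0.4257, 0.1837])), (4, array([0.4302, 0.1439]))] [ 0.1218 -0.0038  0.1045]
```

Request:
nudge_tcp --plan '[[[0.0408, -0.0015, 0.02], [0, 0, 0]], [[0.0408, -0.0015, 0.03], [0, 0, 0]], [[0.0408, -0.0014, 0.03], [0, 0, 0]], [[0, 0, 0.04], [0, 0, -0.11]], [[0, 0, 0], [0, 0, 0]], [[0, 0, 0], [0, 0, 0]]]'

```text
clock: 16.85
ee_pos: [0.4169, 0.2645, 0.0857]
tcp_rot: [-2.1, -2.336, -0.002]
contact_force: [1.2, 0.3, 0.6]
opening: 0.027
grip_force: 25.0
```

Run:
```python
from h import *
o=bot.get_obs(); print(o['ee_pos'],tool(np.array([*pk(1),.042])-o['ee_pos']),R.from_rotvec(o['tcp_rot']).as_matrix()[:,0])
```

```text
[0.4169153  0.26453493 0.08570265] [-0.0014 -0.0002  0.0437] [-0.10602431  0.99436271  0.00128107]
```

Request:
nudge_tcp --plan '[[[-0.0008, -0.0008, 0.018], [0, 0, 0]], [[0, 0, 0.014], [0, 0, 0]], [[0, 0, 0.0065], [0, 0, 0]], [[0, 0, 0.005], [0, 0, 0]], [[0, 0, 0], [0, 0, 0]]]'

```text
clock: 17.48
ee_pos: [0.4152, 0.2643, 0.0412]
tcp_rot: [-2.096, -2.339, -0.001]
contact_force: [-0.2, 0.4, -0.8]
opening: 0.0268
grip_force: 25.0
```

Request:
nudge_tcp --plan '[[[0, 0, 0], [0, 0, 0]], [[0, 0, 0], [0, 0, 0]]]' --finger_gap 0.05

```text
clock: 17.73
ee_pos: [0.4156, 0.2647, 0.0417]
tcp_rot: [-2.096, -2.34, -0.003]
contact_force: [-0.2, -0.4, -0.4]
opening: 0.0447
grip_force: 0.0
```

Request:
nudge_tcp --plan '[[[0, 0, -0.03], [0, 0, 0]], [[0, 0, -0.05], [0, 0, 0]], [[-0.04, 0, -0.05], [0, 0, 0]], [[-0.06, 0, 0], [0, 0, 0]], [[-0.06, 0, 0], [0, 0, 0]], [[0, 0, 0], [0, 0, 0]], [[0, 0, 0], [0, 0, 0]]]'

```text
clock: 18.6
ee_pos: [0.4328, 0.1064, 0.1701]
tcp_rot: [-2.097, -2.338, -0.003]
contact_force: [-0.5, -0.4, 0.6]
opening: 0.0503
grip_force: 0.0
```

Run:
```python
from h import *
C,im=snap('wrist','w7.png'); o=bot.get_obs(); print(o['ee_pos'],proj(C,(*pk(1),.033)))
for g in [(.5517,-.09),(.4542,.048),(.4263,-.081)]: print(foot(C,im,g))
C,im=snap('top')
for g in [(.5517,-.09),(.4542,.048),(.4263,-.081)]: print(foot(C,im,g,12))
print([(b[0],b[1][4],onz(C,*b[0],.024).round(3)) for b in blobs(im,(18,110,60),(32,255,255),8) if 140<b[0][0]<345])
```

```text
[0.43267976 0.10695102 0.17002358] (np.float64(250.27170746888083), np.float64(1.9662596164198192))
None
((263.0, 233.9, 15.6, 16.4), array([0.4545, 0.0479]))
((227.1, 329.2, 13.1, 15.4), array([ 0.4265, -0.0825]))
((264.9, 215.0, 6.0, 6.0), array([ 0.5492, -0.0893]))
((222.0, 242.0, 6.1, 6.1), array([0.4528, 0.0493]))
((260.5, 252.3, 5.7, 6.3), array([ 0.4243, -0.0791]))
[(array([264.1, 215.6]), 51, array([ 0.548, -0.087])), (array([222.2, 242.7]), 42, array([0.451, 0.049])), (array([260.7, 253.5]), 35, array([ 0.421, -0.08 ]))]
```

Request:
nudge_tcp --plan '[[[-0.03, 0.0076, 0.03], [0, 0, 0]], [[-0.0305, 0.0076, 0.03], [0, 0, 0]], [[0, 0, 0.03], [0, 0, 0]], [[0, 0, 0.03], [0, 0, 0]], [[0, 0, 0.02], [0, 0, 0]], [[0, 0, 0.0105], [0, 0, 0]], [[0, 0, 0], [0, 0, 0]]]' --finger_gap 0.06

```text
clock: 19.58
ee_pos: [0.4538, 0.0488, 0.0187]
tcp_rot: [-2.092, -2.341, 0.001]
contact_force: [-0.7, 0.3, 0.2]
opening: 0.0598
grip_force: 0.0
```

Request:
nudge_tcp --plan '[[[0, 0, 0], [0, 0, 0]], [[0, 0, 0], [0, 0, 0]], [[0, 0, 0], [0, 0, 0]], [[0, 0, 0], [0, 0, 0]]]' --finger_gap 0.01 --squeeze 25

```text
clock: 20.08
ee_pos: [0.4548, 0.0478, 0.0199]
tcp_rot: [-2.096, -2.34, -0.002]
contact_force: [-0.3, 0.1, 2.1]
opening: 0.0266
grip_force: 25.0
```

Request:
nudge_tcp --plan '[[[0, 0, -0.03], [0, 0, 0]], [[0, 0, -0.05], [0, 0, 0]], [[0, 0, -0.02], [0, 0, 0]], [[0, 0, 0], [0, 0, 0]], [[0, 0, 0], [0, 0, 0]]]'

```text
clock: 20.7
ee_pos: [0.4534, 0.0476, 0.1182]
tcp_rot: [-2.095, -2.339, 0.001]
contact_force: [-0.2, 0.2, -1.2]
opening: 0.0269
grip_force: 25.0
```

Run:
```python
from h import *
C,im=snap('wrist','w8.png'); o=bot.get_obs(); c,h=held(C,im); print(o['ee_pos'],c,h)
M=R.from_rotvec(o['tcp_rot']).as_matrix()
print(tool(np.array([*pk(2),.042])-o['ee_pos'])-(h if h is not None else 0),tool(np.array([*pk(2),.042])-o['ee_pos']))
```

```text
[0.45302433 0.04762994 0.11772651] (249.47284698486328, 250.21265411376953, (30.719959259033203, 33.915130615234375)) [ 0.0003  0.0009 -0.    ]
[ 0.1778 -0.0129  0.076 ] [ 0.1781 -0.012   0.076 ]
```

Request:
nudge_tcp --plan '[[[0.0445, -0.0031, 0], [0, 0, 0]], [[0.0445, -0.0031, 0], [0, 0, 0]], [[0.0445, -0.0031, 0.015], [0, 0, 0]], [[0.0444, -0.0032, 0.02], [0, 0, 0]], [[0, 0, 0], [0, 0, 0]], [[0, 0, 0], [0, 0, 0]]]'

```text
clock: 21.5
ee_pos: [0.4216, 0.2226, 0.0833]
tcp_rot: [-2.094, -2.34, 0.003]
contact_force: [0.2, 0.3, -0.8]
opening: 0.0271
grip_force: 25.0
```

Run:
```python
from h import *
o=bot.get_obs(); print(o['ee_pos'],tool(np.array([*pk(2),.042])-o['ee_pos']))
```

```text
[0.42157495 0.22261767 0.0833364 ] [ 0.0009 -0.0001  0.0413]
```

Within a millimetre; lower, release, and move to view the next feet.

Request:
nudge_tcp --plan '[[[0.0006, -0.0008, 0.018], [0, 0, 0]], [[0, 0, 0.013], [0, 0, 0]], [[0, 0, 0.006], [0, 0, 0]], [[0, 0, 0.004], [0, 0, 0]], [[0, 0, 0], [0, 0, 0]]]'

```text
clock: 22.12
ee_pos: [0.4217, 0.2236, 0.0435]
tcp_rot: [-2.096, -2.339, -0.001]
contact_force: [0.7, 0.6, 0.3]
opening: 0.0269
grip_force: 25.0
```

Request:
nudge_tcp --plan '[[[0, 0, 0], [0, 0, 0]], [[0, 0, 0], [0, 0, 0]]]' --finger_gap 0.05

```text
clock: 22.38
ee_pos: [0.4221, 0.2241, 0.0441]
tcp_rot: [-2.096, -2.34, -0.003]
contact_force: [-0.2, -0.3, -0.1]
opening: 0.0448
grip_force: 0.0
```

Request:
nudge_tcp --plan '[[[0, 0, -0.03], [0, 0, 0]], [[0, 0, -0.05], [0, 0, 0]], [[-0.05, 0, -0.05], [0, 0, 0]], [[-0.062, 0, 0], [0, 0, 0]], [[-0.062, 0, 0], [0, 0, 0]], [[-0.062, 0, 0], [0, 0, 0]], [[-0.05, 0, 0], [0, 0, 0]], [[0, 0, 0], [0, 0, 0]], [[0, 0, 0], [0, 0, 0]]]'

```text
clock: 23.5
ee_pos: [0.4523, -0.0546, 0.1675]
tcp_rot: [-2.096, -2.338, -0.002]
contact_force: [0.4, 0.2, 0.1]
opening: 0.0495
grip_force: 0.0
```

Run:
```python
from h import *
C,im=snap('wrist','w9.png'); o=bot.get_obs(); print(o['ee_pos'])
G=[(.5517,-.09),(.4265,-.0825)]
for g in G: 
    f=foot(C,im,g); print(f, f and tool(np.array([*f[1],.019])-o['ee_pos']))
C,im=snap('top','t9.png',(120,190,380,280),3)
for g in G: print(foot(C,im,g,12))
print([(b[0],b[1][4],onz(C,*b[0],.024).round(3)) for b in blobs(im,(18,110,60),(32,255,255),8) if 140<b[0][0]<345])
```

```text
[ 0.45219664 -0.05404535  0.16744155]
((338.2, 222.2, 15.6, 17.5), array([ 0.5516, -0.0897])) [-0.0466  0.0949  0.1484]
((221.5, 202.3, 16.7, 17.4), array([ 0.4263, -0.081 ])) [-0.0242 -0.0287  0.1484]Traceback (most recent call last):
  File "<stdin>", line 7, in <module>
  File "h.py", line 33, in foot
    ho=[c for c,k in zip(cs,hi[0]) if k[3]>=0 and cv2.contourArea(c)>15]
                            ~~^^^
TypeError: 'NoneType' object is not subscriptable
```

View pics/t9.png

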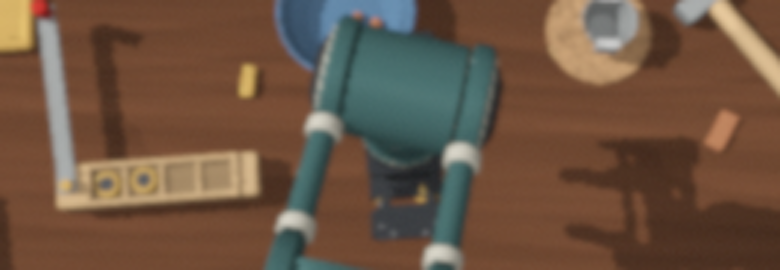

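Feet are in pockets 1 and 2 (crop (107,184), (144,180)). Next: the foot at (0.426,-0.081).

Request:
nudge_tcp --plan '[[[-0.012, -0.0143, 0.03], [0, 0, 0]], [[-0.0122, -0.0144, 0.03], [0, 0, 0]], [[0, 0, 0.03], [0, 0, 0]], [[0, 0, 0.03], [0, 0, 0]], [[0, 0, 0.018], [0, 0, 0]], [[0, 0, 0.0105], [0, 0, 0]], [[0, 0, 0], [0, 0, 0]]]' --finger_gap 0.06

```text
clock: 24.48
ee_pos: [0.4261, -0.0809, 0.0184]
tcp_rot: [-2.093, -2.34, -0.0]
contact_force: [-0.2, -0.4, 0.9]
opening: 0.0603
grip_force: 0.0
```

Request:
nudge_tcp --plan '[[[0, 0, 0], [0, 0, 0]], [[0, 0, 0], [0, 0, 0]], [[0, 0, 0], [0, 0, 0]], [[0, 0, 0], [0, 0, 0]]]' --finger_gap 0.01 --squeeze 25

```text
clock: 24.98
ee_pos: [0.4268, -0.0821, 0.0194]
tcp_rot: [2.096, 2.34, 0.002]
contact_force: [0.8, -0.2, 2.8]
opening: 0.027
grip_force: 25.0
```

Request:
nudge_tcp --plan '[[[0, 0, -0.03], [0, 0, 0]], [[0, 0, -0.05], [0, 0, 0]], [[0, 0, -0.02], [0, 0, 0]], [[0, 0, 0], [0, 0, 0]], [[0, 0, 0], [0, 0, 0]]]'

```text
clock: 25.6
ee_pos: [0.4255, -0.0818, 0.1177]
tcp_rot: [-2.095, -2.338, 0.0]
contact_force: [-0.5, -0.5, -1.5]
opening: 0.0272
grip_force: 25.0
```

Run:
```python
from h import *
C,im=snap('wrist','w10.png'); o=bot.get_obs(); c,h=held(C,im); print(o['ee_pos'],c,h)
print(tool(np.array([*pk(3),.042])-o['ee_pos'])-h)
g=(.5517,-.09);print(foot(C,im,g))
```

```text
[ 0.42515652 -0.08170945  0.11733058] (249.5010223388672, 249.5783920288086, (30.996997833251953, 34.53950119018555)) [ 0.0006  0.0009 -0.    ]
[0.263  0.029  0.0758]
((391.8, 219.0, 18.6, 22.2), array([ 0.5521, -0.0896]))
```

Request:
nudge_tcp --plan '[[[0.0525, 0.0058, 0], [0, 0, 0]], [[0.0525, 0.0058, 0], [0, 0, 0]], [[0.0525, 0.0058, 0], [0, 0, 0]], [[0.0525, 0.0058, 0.015], [0, 0, 0]], [[0.053, 0.0058, 0.02], [0, 0, 0]], [[0, 0, 0], [0, 0, 0]], [[0, 0, 0], [0, 0, 0]]]'

```text
clock: 26.52
ee_pos: [0.4252, 0.1821, 0.0828]
tcp_rot: [-2.093, -2.34, 0.004]
contact_force: [0.1, -0.0, -1.2]
opening: 0.0269
grip_force: 25.0
```

Run:
```python
from h import *
o=bot.get_obs(); print(o['ee_pos'],tool(np.array([*pk(3),.042])-o['ee_pos'])-[.0006,.0009,0])
```

```text
[0.4252451  0.18211433 0.08280504] [ 9.00e-04 -1.00e-04  4.08e-02]
```

Request:
nudge_tcp --plan '[[[0.0008, 0, 0.018], [0, 0, 0]], [[0, 0, 0.013], [0, 0, 0]], [[0, 0, 0.006], [0, 0, 0]], [[0, 0, 0.004], [0, 0, 0]], [[0, 0, 0], [0, 0, 0]]]'

```text
clock: 27.15
ee_pos: [0.4264, 0.1833, 0.0431]
tcp_rot: [-2.096, -2.339, -0.001]
contact_force: [-0.8, 0.8, 0.1]
opening: 0.0268
grip_force: 25.0
```

Request:
nudge_tcp --plan '[[[0, 0, 0], [0, 0, 0]], [[0, 0, 0], [0, 0, 0]]]' --finger_gap 0.05

```text
clock: 27.4
ee_pos: [0.4269, 0.1838, 0.0437]
tcp_rot: [-2.096, -2.34, -0.003]
contact_force: [-0.3, -0.2, -0.2]
opening: 0.0448
grip_force: 0.0
```

Request:
nudge_tcp --plan '[[[0, 0, -0.03], [0, 0, 0]], [[0, 0, -0.05], [0, 0, 0]], [[-0.05, 0.01, -0.05], [0, 0, 0]], [[-0.055, 0.02, 0], [0, 0, 0]], [[-0.055, 0.02, 0], [0, 0, 0]], [[-0.05, 0.03, 0], [0, 0, 0]], [[-0.05, 0.02, 0], [0, 0, 0]], [[0, 0, 0], [0, 0, 0]], [[0, 0, 0], [0, 0, 0]]]'

```text
clock: 28.52
ee_pos: [0.5519, -0.0577, 0.1665]
tcp_rot: [-2.096, -2.338, -0.001]
contact_force: [-0.3, 0.0, 0.5]
opening: 0.0501
grip_force: 0.0
```

Run:
```python
from h import *
C,im=snap('wrist','w11.png'); o=bot.get_obs(); print(o['ee_pos'])
f=foot(C,im,(.5517,-.09)); print(f, f and tool(np.array([*f[1],.019])-o['ee_pos']))
```

```text
[ 0.55166706 -0.05717315  0.16647815]
((244.8, 210.1, 16.3, 17.5), array([ 0.5509, -0.0897])) [-0.0325 -0.0042  0.1474]
```

Request:
nudge_tcp --plan '[[[-0.016, -0.0021, 0.03], [0, 0, 0]], [[-0.0165, -0.0021, 0.03], [0, 0, 0]], [[0, 0, 0.03], [0, 0, 0]], [[0, 0, 0.03], [0, 0, 0]], [[0, 0, 0.017], [0, 0, 0]], [[0, 0, 0.0105], [0, 0, 0]], [[0, 0, 0], [0, 0, 0]]]' --finger_gap 0.05

```text
clock: 29.45
ee_pos: [0.5515, -0.0901, 0.019]
tcp_rot: [-2.094, -2.34, -0.001]
contact_force: [-0.6, 0.0, -0.2]
opening: 0.05
grip_force: 0.0
```

Request:
nudge_tcp --plan '[[[0, 0, 0], [0, 0, 0]], [[0, 0, 0], [0, 0, 0]], [[0, 0, 0], [0, 0, 0]], [[0, 0, 0], [0, 0, 0]]]' --finger_gap 0.01 --squeeze 25

```text
clock: 29.95
ee_pos: [0.5524, -0.0909, 0.02]
tcp_rot: [2.096, 2.34, 0.002]
contact_force: [-1.5, -0.0, 3.9]
opening: 0.0268
grip_force: 25.0
```

Request:
nudge_tcp --plan '[[[0, 0, -0.03], [0, 0, 0]], [[0, 0, -0.05], [0, 0, 0]], [[0, 0, -0.02], [0, 0, 0]], [[0, 0, 0], [0, 0, 0]], [[0, 0, 0], [0, 0, 0]]]'

```text
clock: 30.58
ee_pos: [0.5507, -0.0906, 0.1177]
tcp_rot: [-2.094, -2.338, 0.001]
contact_force: [-0.8, -0.4, -0.3]
opening: 0.0268
grip_force: 25.0
```

Run:
```python
from h import *
C,im=snap('wrist','w12.png'); o=bot.get_obs(); c,h=held(C,im); print(o['ee_pos'],c,h)
print(tool(np.array([*pk(4),.042])-o['ee_pos'])-h)
```

```text
[ 0.55035072 -0.09048952  0.11728418] (249.37957000732422, 248.32413864135742, (31.161706924438477, 33.7554931640625)) [0.0014 0.0008 0.    ]
[ 0.2446 -0.0943  0.076 ]
```

Request:
nudge_tcp --plan '[[[0.0489, -0.0189, 0], [0, 0, 0]], [[0.0489, -0.0189, 0], [0, 0, 0]], [[0.0489, -0.0189, 0], [0, 0, 0]], [[0.0489, -0.0188, 0.015], [0, 0, 0]], [[0.049, -0.0188, 0.02], [0, 0, 0]], [[0, 0, 0], [0, 0, 0]], [[0, 0, 0], [0, 0, 0]]]'

```text
clock: 31.5
ee_pos: [0.4306, 0.1418, 0.0835]
tcp_rot: [-2.094, -2.341, 0.001]
contact_force: [0.4, 0.3, -0.3]
opening: 0.0269
grip_force: 25.0
```

Run:
```python
from h import *
o=bot.get_obs(); print(o['ee_pos'],tool(np.array([*pk(4),.042])-o['ee_pos'])-[.0014,.0008,0])
```

```text
[0.43064293 0.14180912 0.08347815] [ 0.0008 -0.001   0.0415]
```

Request:
nudge_tcp --plan '[[[0.0006, -0.0008, 0.018], [0, 0, 0]], [[0, 0, 0.013], [0, 0, 0]], [[0, 0, 0.006], [0, 0, 0]], [[0, 0, 0.0045], [0, 0, 0]], [[0, 0, 0], [0, 0, 0]]]'

```text
clock: 32.12
ee_pos: [0.4304, 0.1424, 0.0428]
tcp_rot: [-2.096, -2.339, -0.001]
contact_force: [0.9, 0.1, -1.6]
opening: 0.0268
grip_force: 25.0
```

Request:
nudge_tcp --plan '[[[0, 0, 0], [0, 0, 0]], [[0, 0, 0], [0, 0, 0]]]' --finger_gap 0.05

```text
clock: 32.38
ee_pos: [0.4309, 0.1428, 0.0435]
tcp_rot: [2.096, 2.34, 0.003]
contact_force: [0.1, 0.8, -1.0]
opening: 0.0447
grip_force: 0.0
```

Request:
nudge_tcp --plan '[[[0, 0, -0.03], [0, 0, 0]], [[0, 0, -0.05], [0, 0, 0]], [[0.01, 0.04, -0.06], [0, 0, 0]], [[0.03, 0.05, -0.02], [0, 0, 0]], [[0, 0, 0], [0, 0, 0]], [[0, 0, 0], [0, 0, 0]], [[0, 0, 0], [0, 0, 0]]]'

```text
clock: 33.25
ee_pos: [0.5081, 0.1893, 0.1931]
tcp_rot: [-2.095, -2.339, 0.003]
contact_force: [-0.4, 0.0, -0.8]
opening: 0.0498
grip_force: 0.0
```

Run:
```python
from h import *
C,im=snap('wrist','w13.png'); o=bot.get_obs(); print(o['ee_pos'])
for i in (1,2,3,4):
    print(i,pk(i).round(4),foot(C,im,pk(i),20))
for lo,hi in(((0,150,80),(8,255,255)),((172,150,80),(180,255,255))):
    for b in blobs(im,lo,hi,40): print('red',b,onz(C,*b[0],.081))
```

```text
[0.50824542 0.1892742  0.19323882]
1 [0.4169 0.2632] ((165.6, 92.4, 18.0, 20.1), array([0.414, 0.265]))
2 [0.4213 0.2234] ((170.9, 133.8, 17.2, 18.4), array([0.4206, 0.2241]))
3 [0.4257 0.1837] ((174.2, 171.5, 16.3, 17.2), array([0.4255, 0.1836]))
4 [0.4302 0.1439] ((176.5, 207.3, 14.9, 16.8), array([0.4295, 0.1419]))
red (array([387.1,  12.4]), [365, 0, 54, 29, 914]) [0.59953623 0.3431794 ]
red (array([423.2,  14.5]), [417, 8, 14, 12, 46]) [0.62796285 0.34484124]
```

View pics/w13.png

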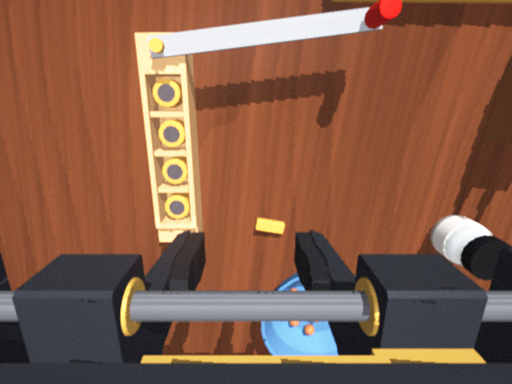

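All four feet sit in the pockets (discs at (166,92), (171,134), (174,172), (177,207)); red knob at (390,10). Go over the knob and turn the tool along the bar.

Request:
nudge_tcp --plan '[[[0.0525, 0.0362, 0], [0, 0, 0]], [[0.0525, 0.0362, 0], [0, 0, 0]], [[0.0525, 0.0362, 0], [0, 0, 0]], [[0, 0, 0], [0, 0, -0.175]], [[0, 0, 0], [0, 0, -0.175]], [[0, 0, 0], [0, 0, -0.175]], [[0, 0, 0], [0, 0, -0.175]], [[0, 0, 0], [0, 0, -0.175]], [[0, 0, 0], [0, 0, -0.175]], [[0, 0, 0], [0, 0, -0.175]]]' --finger_gap 0.045

```text
clock: 34.55
ee_pos: [0.5978, 0.3542, 0.1938]
tcp_rot: [-0.361, -3.119, 0.0]
contact_force: [0.3, -0.3, 0.6]
opening: 0.0445
grip_force: 0.0
```

Request:
nudge_tcp --plan '[[[0, 0, 0], [0, 0, -0.175]], [[0, 0, 0], [0, 0, -0.175]], [[0, 0, 0], [0, 0, -0.17]], [[0, 0, 0], [0, 0, 0]], [[0, 0, 0], [0, 0, 0]]]'

```text
clock: 35.17
ee_pos: [0.5983, 0.3548, 0.1943]
tcp_rot: [0.44, -3.11, -0.001]
contact_force: [-0.2, 0.1, -0.9]
opening: 0.0448
grip_force: 0.0
```

Run:
```python
from h import *
C,im=snap('wrist','w14.png'); o=bot.get_obs(); M=R.from_rotvec(o['tcp_rot']).as_matrix();print(o['ee_pos'],np.degrees(np.arctan2(M[1,0],M[0,0])),o['q'])
for b in blobs(im,(0,150,80),(8,255,255),40): print('red',b,onz(C,*b[0],.064))
```

```text
[0.59844816 0.35485719 0.19438127] -163.8544956719631 [ 4.98989308e-01  3.30466821e-01  1.60160126e+00  9.67249872e-04
  1.20953010e+00 -1.35394103e+00]
red (array([394.4,  28.5]), [388, 20, 14, 15, 51]) [0.43299309 0.43392965]
red (array([56.4, 36.1]), [46, 31, 20, 12, 53]) [0.51867223 0.15838988]
red (array([243.2, 186.6]), [233, 174, 21, 26, 438]) [0.60313582 0.34829864]
```

View pics/w14.png

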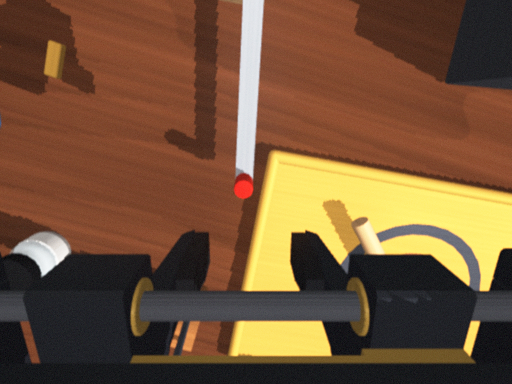

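Knob at (243,187) and bar running up to (254,0); tray edge to its right (low). Lower onto the knob above the bar and grip lightly.

Request:
nudge_tcp --plan '[[[-0.0026, -0.0076, 0.03], [0, 0, 0.047]], [[0, 0, 0.035], [0, 0, 0]], [[0, 0, 0.035], [0, 0, 0]], [[0, 0, 0.03], [0, 0, 0]], [[0, 0, 0.01], [0, 0, 0]], [[0, 0, 0], [0, 0, 0]]]' --finger_gap 0.045

```text
clock: 35.98
ee_pos: [0.603, 0.3486, 0.0541]
tcp_rot: [0.371, -3.119, -0.001]
contact_force: [-0.3, 0.9, 0.1]
opening: 0.0453
grip_force: 0.0
```

Request:
nudge_tcp --plan '[[[0, 0, 0], [0, 0, 0]], [[0, 0, 0], [0, 0, 0]], [[0, 0, 0], [0, 0, 0]], [[0, 0, 0], [0, 0, 0]]]' --finger_gap 0.01 --squeeze 8

```text
clock: 36.48
ee_pos: [0.604, 0.3492, 0.0558]
tcp_rot: [-0.371, 3.118, 0.003]
contact_force: [-0.4, -0.4, 3.0]
opening: 0.0177
grip_force: 8.0
```

Run:
```python
from h import *
o=bot.get_obs(); M=R.from_rotvec(o['tcp_rot']).as_matrix();print(o['ee_pos'],np.degrees(np.arctan2(M[1,0],M[0,0])),o['opening'],tool(np.array([.4125,.303,.054])-o['ee_pos']))
```

```text
[0.60402596 0.34915992 0.05577528] -166.4120102468504 0.017747865119926 [1.97e-01 1.00e-04 1.40e-03]
```

Request:
nudge_tcp --plan '[[[0.0008, -0.017, 0], [0, 0, 0.0873]], [[0.003, -0.0337, 0], [0, 0, 0.1745]], [[0.003, -0.0337, 0], [0, 0, 0.1745]], [[0.003, -0.0337, 0], [0, 0, 0.1745]], [[0.003, -0.0337, 0], [0, 0, 0.1745]], [[0.003, -0.0337, 0], [0, 0, 0.1745]], [[0.003, -0.0337, 0], [0, 0, 0.1745]], [[0.003, -0.0337, 0], [0, 0, 0.1745]], [[0.0008, -0.017, 0], [0, 0, 0.0873]], [[0, 0, 0], [0, 0, 0]]]'

```text
clock: 37.72
ee_pos: [0.4917, 0.1247, 0.0553]
tcp_rot: [1.721, 2.628, 0.002]
contact_force: [0.2, -2.5, 1.7]
opening: 0.0177
grip_force: 8.0
```

Run:
```python
from h import *
o=bot.get_obs(); M=R.from_rotvec(o['tcp_rot']).as_matrix();e=o['ee_pos'][:2]-[.4125,.303];print(o['ee_pos'],np.degrees(np.arctan2(M[1,0],M[0,0])),o['opening'],np.linalg.norm(e),np.degrees(np.arctan2(e[1],e[0])),o['contact_force'])
```

```text
[0.49172384 0.12470682 0.05532327] 113.5590082994394 0.017729406116203366 0.19510221312910947 -66.0422266698978 [ 0.23498495 -2.53202599  1.72901376]
```

Request:
nudge_tcp --plan '[[[0.0008, -0.017, 0], [0, 0, 0.0873]], [[0.0008, -0.017, 0], [0, 0, 0.0873]], [[0.0008, -0.017, 0], [0, 0, 0.0873]], [[0, 0, 0], [0, 0, 0]]]'

```text
clock: 38.22
ee_pos: [0.4432, 0.1103, 0.0551]
tcp_rot: [2.047, 2.381, 0.0]
contact_force: [0.6, -6.3, 2.1]
opening: 0.0175
grip_force: 8.0
```

Request:
nudge_tcp --plan '[[[0.0003, -0.0068, 0], [0, 0, 0.035]], [[0, 0, 0], [0, 0, 0]]]'

```text
clock: 38.48
ee_pos: [0.437, 0.1095, 0.055]
tcp_rot: [2.087, 2.346, -0.0]
contact_force: [0.4, -7.8, 3.5]
opening: 0.0174
grip_force: 8.0
```

Request:
nudge_tcp --plan '[[[0.0002, -0.005, 0], [0, 0, 0.02]], [[0, 0, 0], [0, 0, 0]]]'

```text
clock: 38.72
ee_pos: [0.4336, 0.1091, 0.0551]
tcp_rot: [2.109, 2.323, 0.004]
contact_force: [5.5, -7.9, -0.0]
opening: 0.018
grip_force: 8.0
```

Request:
nudge_tcp --plan '[[[0, -0.004, 0], [0, 0, 0]], [[0, 0, 0], [0, 0, 0]]]'

```text
clock: 38.98
ee_pos: [0.4334, 0.1097, 0.0558]
tcp_rot: [2.106, 2.319, 0.015]
contact_force: [15.5, -4.5, -10.8]
opening: 0.0182
grip_force: 8.1
```

Run:
```python
from h import *
o=bot.get_obs(); M=R.from_rotvec(o['tcp_rot']).as_matrix();e=o['ee_pos'][:2]-[.4125,.303];print(o['ee_pos'],np.degrees(np.arctan2(M[1,0],M[0,0])),o['opening'],np.linalg.norm(e),np.degrees(np.arctan2(e[1],e[0])),o['contact_force'])
```

```text
[0.43337666 0.10968431 0.05582804] 95.52082561464336 0.01816397982229236 0.1944396881809735 -83.83636900197412 [ 15.45435855  -4.48184261 -10.81262367]
```

Stop felt (15 N) at -83.8°, just along the row. Relieve, release, lift and check.

Request:
nudge_tcp --plan '[[[0, 0.003, 0], [0, 0, 0]], [[0, 0, 0], [0, 0, 0]]]'

```text
clock: 39.22
ee_pos: [0.4336, 0.1097, 0.0556]
tcp_rot: [2.109, 2.323, 0.006]
contact_force: [5.3, -5.1, -0.1]
opening: 0.0176
grip_force: 8.0
```

Request:
nudge_tcp --plan '[[[0, 0, 0], [0, 0, 0]], [[0, 0, 0], [0, 0, 0]], [[0, 0, 0], [0, 0, 0]]]' --finger_gap 0.045

```text
clock: 39.6
ee_pos: [0.4297, 0.1103, 0.054]
tcp_rot: [-2.112, -2.324, -0.0]
contact_force: [-0.1, -0.1, 0.3]
opening: 0.0444
grip_force: 0.0
```

Request:
nudge_tcp --plan '[[[0, 0, -0.03], [0, 0, 0]], [[0, 0, -0.05], [0, 0, 0]], [[0, 0.05, -0.05], [0, 0, 0]], [[-0.06, 0.05, -0.03], [0, 0, 0]], [[-0.06, 0.05, 0], [0, 0, 0]], [[-0.06, 0.05, 0], [0, 0, 0]], [[-0.06, 0.05, 0], [0, 0, 0]], [[-0.06, 0.02, 0], [0, 0, 0]], [[0, 0, 0], [0, 0, 0]], [[0, 0, 0], [0, 0, 0]]]'

```text
clock: 40.85
ee_pos: [0.6734, -0.1157, 0.1998]
tcp_rot: [-2.112, -2.322, -0.001]
contact_force: [-0.4, 0.1, -0.2]
opening: 0.045
grip_force: 0.0
```

Run:
```python
from h import *
C,im=snap('top','t15.png',(120,150,380,280),3)
b=[b for b in blobs(im,(0,150,80),(6,255,255),5)+blobs(im,(174,150,80),(180,255,255),5) if 120<b[0][0]<230]; print(b,[onz(C,*x[0],.064) for x in b])
```

```text
[(array([201.4, 246.2]), [200, 244, 4, 5, 16])] [array([0.43264281, 0.11183962])]
```

View pics/t15.png

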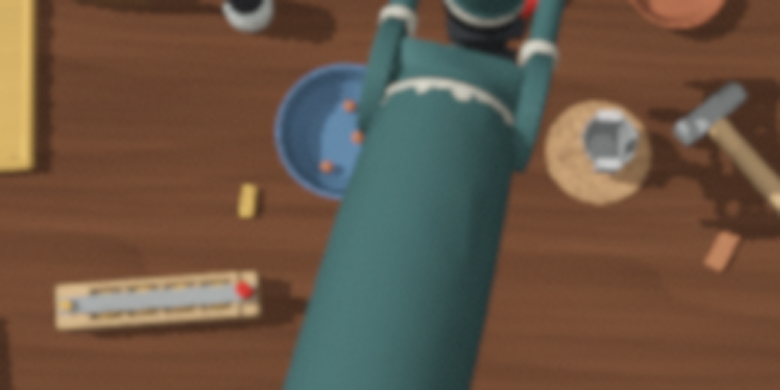

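The bar lies along the row over the pockets (knob at crop (244,290)), the cup is on the mat at (608,140), and the beads in view are in the bowl. The robot is clear of everything.

```bash
python3 -c "from bench import bot;print(bot.close_job())"
```

```text
the job is handed in; nothing more can be done
None
```

The job is handed in, with no verdict shown: all five beads are in the bowl, the empty cup stands upright on the mat, all four feet are in their pockets, the keeper is swung to its stop, and the hammer and graver were left alone.

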